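# Third hand at the mould clipping stand

### The job

Find the loose mould half that matches the egg-shaped half in the clipping stand, stand it on the bench face to face with it, edges lined up, and push it straight and gently against the stand's spring until the black pointer is in the green band, never into the red. Keep it there steadily for a few seconds and finish while still holding the push, so that a colleague can put the clips on. Leave everything else on the bench where it is.

Things in the scene. Friction and masses are not known exactly. Their poses are not given: they have to be found in the camera images.
- egg_grip (a point): Centre of the upright grip rib on the back of the loose amber egg-shaped mould half. Rib 14 mm thick (y), 34 mm long (x), from 10 to 72 mm above the underside; this point is 45 mm above the underside, 41 mm behind the moulding face, mid-width. x points to the face, z up. The half stands on the bench, 85 mm high, 70 wide, 0.2-0.35 kg.
- egg_face (a point): Point on the moulding face plane of the loose egg half, in the middle of its width, 45 mm above its underside. x points out of the face, z up.
- egg_half: The loose amber egg half itself: origin on its underside, below the moulding face (dark egg cavity), mid-width; x out of the face, z up. Egg block 24 mm thick, foot 70 mm wide, 10 mm high, running 58 mm back from the face plane.
- mate_face (a point): Point on the moulding face of the amber egg half fixed on the stand's sprung carriage (same outline, 24 mm thick, no rib, foot practically on the bench): mid-width, 45 mm above the bench. x is the direction to push, z up; the face looks along -x. When the halves are closed, the loose half's face point lies on this point with the same axes. It moves with the carriage.
- carriage (a joint): Travel of the sprung carriage in m: 0 at rest, growing as it is pushed along the stand's +x, hard stop at 0.050. Spring 500 N/m, no preload (10 N at 0.020). Its black cross pointer passes over the scale on the grey housing (100 mm wide, 56 high, 100 mm behind the face): green from 0.014 to 0.026, red from 0.034. The bench before the face is free.
- ball_grip (a point): Loose light blue round (ball) mould half, standing; same foot and grip rib as the egg half (not the same outline). Not needed: leave it where it is. Point at the centre of its grip rib, 45 mm above the bench; x points from the rib to the moulding face.
- house_grip (a point): Loose pink house-shaped (gable roof) mould half, standing; same foot and grip rib as the egg half (not the same outline). Not needed: leave it where it is. Point at the centre of its grip rib, 45 mm above the bench; x points from the rib to the moulding face.
- mint_bowl: Loose mint green bowl, 180 mm across, 85 mm high, origin under its centre; leave it.
- steel_bowl: Loose steel bowl, 140 mm across, 55 mm high, origin under its centre; leave it.
- jar: Loose amber jar with black cap, 60 mm across, 90 mm high, origin under its centre; leave it.
- scraper: Loose scraper with blue handle, 250 mm long along its x, lying on the bench; leave it.
- clip_dish: Loose red dish with steel clips, 94 mm across, 22 mm high, origin under its centre; leave it.
Not all that is in view belongs to the job. There is more than one size of the egg_half; the job needs the middle-sized.

How it is judged:
By the outcome, as a careful person would: the job done as asked, in the order asked, and still so for the second after the job is handed in, while the arm keeps its last pose, push and grip.
It also fails if it takes over 48 s, if anything falls off the work surface, if the arm or the gripper's body presses on something with over 40 N, if the wrist force passes 120 N, or if a joint passes its speed limit or range.

### The arm

A 7-joint arm with a two-finger parallel gripper is mounted at the origin on the work surface. World frame = base frame: x ahead of the robot, y to its left, z up, the work surface at z = 0. Lengths are in m, angles in rad, forces in N, time in s.
With the tool pointing down it reaches from about 0.4 to 0.85 m from the base axis. Payload 10.4 kg.
Tool frame: the origin (TCP) lies between the finger pads; the fingertips stand tip_extent ahead of it and the grasp point (between the pads) lies 11 mm behind it (tip_extent is the distance from the TCP to the fingertips, in m); z points along the fingers, x is the direction in which the jaws open and shut, and the axes are right-handed (so a half turn about z gives the same grasp; the last joint's range is limited). The gripper opens to 87 mm and grips with 3 to 60 N. Pads are 19 mm wide; open, the fingers measure 117 mm over their backs; the gripper's body (75 mm by 190 mm) begins 51 mm behind the grasp point.
Start: joints at [-1.339, 0.332, -0.065, 1.46, 0.022, 1.35, -0.088], TCP at [0.158, 0.605, 0.231] pointing down, gripper open.
Joint ranges: [-2.6, 2.6], [-0.5, 2.12], [-1.47, 1.34], [0.16, 2.42], [-1.27, 4.41], [0.06, 2.06], [-2.6, 2.6]. Speed limits (rad/s): [2.22, 2.22, 2.79, 2.79, 3.14, 3.14, 3.14].

### API

Orientations are given as a rotation vector (axis times angle).
In Python, from plant import observe, camera, calibration, hand_in, tip_extent gives the robot as it stands.
- The arm moves only by the tool arm_command, never from a script. Its argument "plan" is one flat list of numbers, 4 for each row, row after row: the shift along the tool's x, y, z scaled (see below), then the turn about the tool's z scaled (see below). A call has exactly 5 rows; each row is the pose to reach, as a shift and turn from the pose commanded when the call began, along the tool's axes at that moment; what a row does not reach only later rows make up. The controller multiplies each number of a shift by 0.1 m and each number of a turn by 90 degrees. A row lasts 1/12 s, in which the tool goes at most 41.7 mm and 7.16 degrees, less where a joint would pass 70% of its speed; a pose out of reach is approached as far as the arm can. A call with a number of a shift or a turn outside -1 to 1 is refused whole. A call with a gripper value outside its range is refused whole. "fingers" is the gripper's target within -1 to 1 (fully open at 1, half-way at 0, shut at -1), set as the call begins (left out, the last holds). The fingers move at their own pace and stop on an object; "grip_force" is the grip in N (left out, the last holds). Time passes only in rows, so rows that repeat a pose let the fingers close, or fill a call up. It gives the time, the measured TCP pose, the force and the opening at its end, in the units of the state.
- observe(): the state, without advancing time (a new reading comes with each control period).
- camera(name): name is "side" or "top" or "wrist"; returns the picture (384x512x3 uint8, red, green, blue); there is no depth.
- calibration(name): a dict with "fov_y" (degrees; the focal length in pixels is half the picture's height over the tangent of half this angle, whatever the lens; pixels are square), "cx", "cy" (the principal point, pixels), "eye" and "attitude" of the camera in the world; the wrist camera has in their place "mount" (4x4, takes a point from camera to tool coordinates, whose origin is the TCP and whose axes are the tool frame's). Camera axes: x right, y down, z forward; pixel columns grow to the right and rows downward; lengths in m; the calibration is good to about 2 mm. A picture is of the moment at which its call begins: read the wrist's pose just before it. calibration takes no time and is no camera call.
- hand_in(): hands the job in, once; it reports no verdict.
The state is a dict: "time_s": time; "joint_pos": joint angles; "dq": joint speeds; "joint_torque": joint torques, N m; "position": TCP position; "tool_rot": TCP orientation; "contact_force": force on the tool from outside, world axes, zero at the start; "torque": the same for the moment, N m; "grip_width": finger opening in m.
Only numpy, scipy, OpenCV 4.12 (cv2) and the standard library are available. Lean on these libraries where they do the work, as an engineer would, in place of code of your own. Each camera call takes 0.05 s, during which the arm holds its last target.

## Working session

There is one attempt and no reset: what is moved stays moved. The work goes in short steps, Python scripts to look and compute and a tool call to move; the robot and the scene stay as the last step left them, time stands still between calls to the robot, and variables do not carry over. Pictures are saved under pics/ and viewed, and the job is handed in when it is done.

Besides the shell and the picture viewer there is one more tool, called after "Call:" by a JSON object that holds its "op" and its "data", one argument or row to a line. arm_command: Moves the arm, as the interface text tells. Shifts and turns lie within -1 to 1; 1 stands for 0.1 m of shift or 90 degrees of turn. Its arguments: {"type":"object","properties":{"plan":{"type":"array"},"fingers":{"type":"number"},"grip_force":{"type":"number"}},"required":["plan"]}

```bash
mkdir -p pics; ls; python3 - <<'E'
from plant import observe, camera, calibration, tip_extent
import cv2
print(observe()); print(tip_extent if not callable(tip_extent) else tip_extent())
for n in ("side","top","wrist"):
    print(n,calibration(n))
    cv2.imwrite(f"pics/a_{n}.png",camera(n)[:,:,::-1])
E
```

```text
pics
{'time_s': 0.0, 'joint_pos': array([-1.33857837,  0.33288258, -0.06469553,  1.46094152,  0.02159804,
        1.34990037, -0.08852322]), 'dq': array([-0.00134713, -0.00037206,  0.00013167,  0.00027697, -0.00142933,
       -0.00084956, -0.00072576]), 'joint_torque': array([ 6.29950773e-04, -6.23242235e+01,  2.52855301e-02, -3.89893484e+01,
       -6.12175092e-02,  3.98166175e-02,  1.30844728e-04]), 'position': array([0.15745545, 0.60445097, 0.22974714]), 'tool_rot': array([ 2.48497247e+00,  1.92059156e+00, -1.71930484e-03]), 'contact_force': array([ 0.43805336, -0.20322106,  0.81482812]), 'torque': array([ 0.00283881, -0.02989454,  0.00625812]), 'grip_width': 0.08706829830465969}
0.008
side {'fov_y': 48.47160540338432, 'cx': 262.0469861879351, 'cy': 190.18712461598025, 'eye': array([-0.20666467, -0.95736478,  0.85803759]), 'attitude': array([-2.04174258,  0.74108065, -0.37403246])}
top {'fov_y': 45.77038505017717, 'cx': 255.74226460236346, 'cy': 191.7181564374803, 'eye': array([0.41365664, 0.0196379 , 1.50828196]), 'attitude': array([-2.16884847,  2.19194767, -0.13721705])}
wrist {'fov_y': 58.83755501801613, 'cx': 251.38102811116931, 'cy': 191.6220907574334, 'mount': array([[ 9.99998259e-01,  1.76731634e-03,  5.98305562e-04,
        -6.94744643e-04],
       [-1.86351858e-03,  9.62018131e-01,  2.72979198e-01,
        -7.34162356e-02],
       [-9.31402020e-05, -2.72979838e-01,  9.62019750e-01,
        -1.54154662e-01],
       [ 0.00000000e+00,  0.00000000e+00,  0.00000000e+00,
         1.00000000e+00]])}
```

View pics/a_top.png

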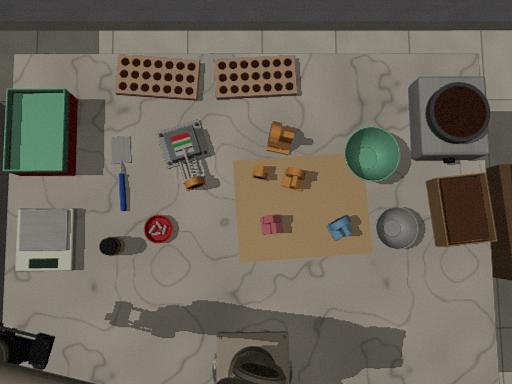

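View pics/a_side.png

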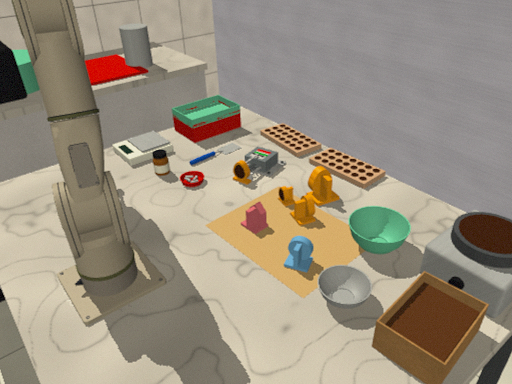

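View pics/a_wrist.png

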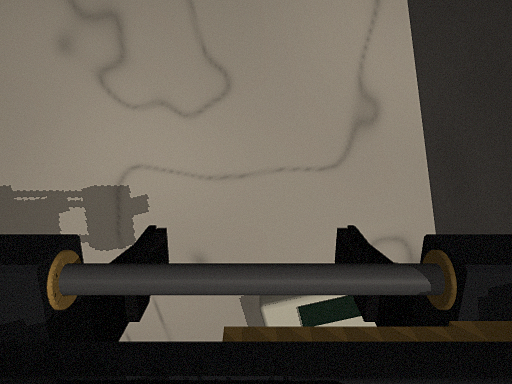

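Candidates for the amber half in the top view are (281,138) large, (293,178) middle, (260,172) small, and (194,183), which is fixed on the stand. The ball half (340,228) and house half (271,225) have the wrong outline. By the description I choose (293,178), and I'll check it in a close crop.

```bash
python3 - <<'E'
import cv2,numpy as np
im=cv2.imread("pics/a_top.png")
c=im[110:215,145:315]; cv2.imwrite("pics/b_top.png",cv2.resize(c,None,fx=4.7,fy=4.7,interpolation=cv2.INTER_CUBIC))
im=cv2.imread("pics/a_side.png")
c=im[135:235,220:350]; cv2.imwrite("pics/b_side.png",cv2.resize(c,None,fx=6,fy=6,interpolation=cv2.INTER_CUBIC))
E
```

```text
(no output)
```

View pics/b_top.png

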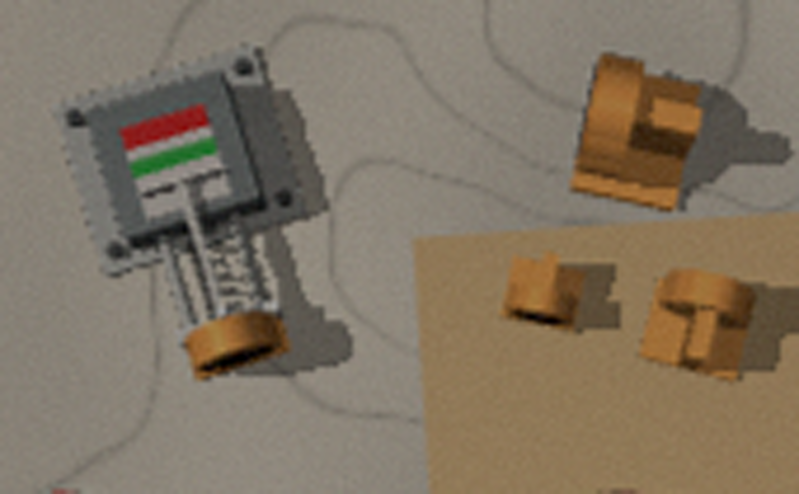

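View pics/b_side.png

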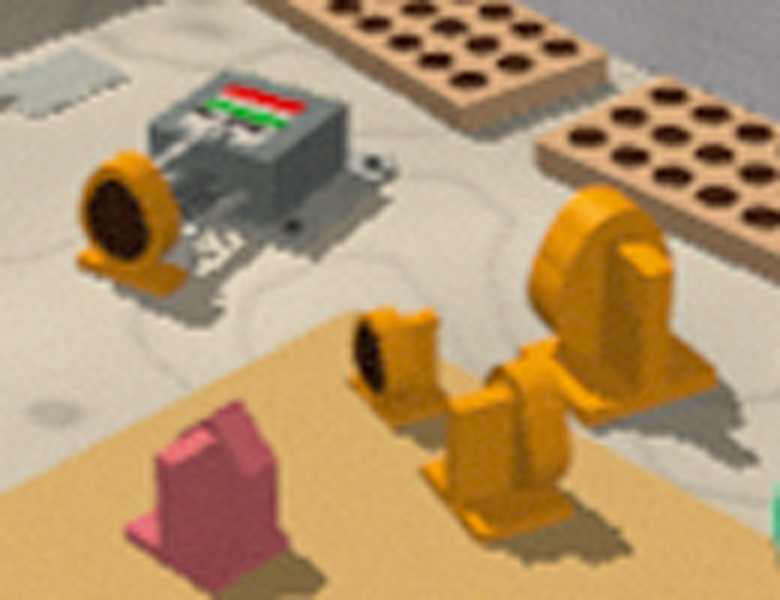

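```bash
cat > h.py <<'E'
import numpy as np, cv2
from scipy.spatial.transform import Rotation as R
from plant import observe, camera, calibration
def cam(n,st=None):
    c=calibration(n); f=192/np.tan(np.radians(c['fov_y'])/2)
    if n=='wrist':
        T=np.eye(4);T[:3,:3]=R.from_rotvec(st['tool_rot']).as_matrix();T[:3,3]=st['position']
        M=T@c['mount'];return f,c['cx'],c['cy'],M[:3,:3],M[:3,3]
    return f,c['cx'],c['cy'],R.from_rotvec(c['attitude']).as_matrix(),c['eye']
def onz(C,uv,z):
    f,cx,cy,A,e=C; uv=np.atleast_2d(uv).astype(float)
    d=np.c_[(uv[:,0]-cx)/f,(uv[:,1]-cy)/f,np.ones(len(uv))]@A.T
    return e+d*((z-e[2])/d[:,2])[:,None]
def proj(C,P):
    f,cx,cy,A,e=C;p=(np.atleast_2d(P)-e)@A
    return np.c_[f*p[:,0]/p[:,2]+cx,f*p[:,1]/p[:,2]+cy]
E
python3 - <<'E'
from h import *
np.set_printoptions(precision=4,suppress=True)
C=cam('top')
o=np.array([145,110])
cr=lambda *p:np.array(p)/4.7+o
print('rib top z.072',onz(C,cr((703,320),(703,308),(690,360)),.072))
print('foot back corners z.01',onz(C,cr((640,360),(740,380)),.01))
print('base corners z0',onz(C,cr((105,272),(325,205),(258,48),(62,105)),0.003))
print('mate foot corners .01',onz(C,cr((196,380),(290,348)),.01))
print('others: small, large rib',onz(C,cr((545,290),(670,120)),.06))
print('clip dish',onz(C,[158,229],.02),'house',onz(C,[271,222],.07), 'rail/pointer',onz(C,cr((190,200)),.06))
s=observe();print(R.from_rotvec(s['tool_rot']).as_matrix())
E
```

```text
rib top z.072 [[ 0.6027 -0.1402  0.072 ]
 [ 0.6109 -0.1404  0.072 ]
 [ 0.5755 -0.1308  0.072 ]]
foot back corners z.01 [[ 0.5828 -0.1019  0.01  ]
 [ 0.5679 -0.1724  0.01  ]]
base corners z0 [[0.6498 0.2761 0.003 ]
 [0.6967 0.1204 0.003 ]
 [0.8113 0.1681 0.003 ]
 [0.7705 0.3076 0.003 ]]
mate foot corners .01 [[0.5715 0.2106 0.01  ]
 [0.5935 0.1448 0.01  ]]
others: small, large rib [[ 0.6259 -0.0336  0.06  ]
 [ 0.7438 -0.1215  0.06  ]]
clip dish [[0.4468 0.3018 0.02  ]] house [[ 0.4637 -0.0629  0.07  ]] rail/pointer [[0.6902 0.2088 0.06  ]]
[[ 0.2521  0.9677 -0.0002]
 [ 0.9677 -0.2521 -0.0011]
 [-0.0011  0.0001 -1.    ]]
```

Call:
{"op": "arm_command", "data": {
  "plan": [-0.2,0.2,0,0,-0.4,0.4,0,0,-0.6,0.6,0,0,-0.8,0.8,0,0,-1,1,0,0],
  "fingers": 0
}}

```text
time_s: 0.57
position: [0.2296, 0.4815, 0.2303]
tool_rot: [2.486, 1.921, -0.001]
contact_force: [0.6, 0.0, 0.7]
grip_width: 0.0618
```

Call:
{"op": "arm_command", "data": {
  "plan": [-0.2,0.2,0,0,-0.4,0.4,0,0,-0.6,0.6,0,0,-0.8,0.8,0,0,-1,1,0,0]
}}

```text
time_s: 0.98
position: [0.3011, 0.3595, 0.2304]
tool_rot: [-2.486, -1.921, 0.0]
contact_force: [-0.2, 0.6, -0.2]
grip_width: 0.044
```

Call:
{"op": "arm_command", "data": {
  "plan": [-0.3,0.3,0,0,-0.6,0.6,0,0,-0.9,0.7,0,0,-1,0.7,0,0,-1,0.7,0,0]
}}

```text
time_s: 1.4
position: [0.3434, 0.244, 0.2306]
tool_rot: [-2.489, -1.916, 0.0]
contact_force: [0.1, 0.7, -0.6]
grip_width: 0.0437
```

```bash
cat > shot.py <<'E'
from h import *
import sys,pickle
np.set_printoptions(precision=4,suppress=True)
s=observe(); im=camera('wrist')[:,:,::-1]; n=sys.argv[1]
pickle.dump(s,open(f'pics/{n}.pkl','wb')); cv2.imwrite(f'pics/{n}.png',im); cv2.imwrite(f'pics/{n}_x.png',cv2.resize(im,None,fx=1.56,fy=1.56,interpolation=cv2.INTER_CUBIC))
print(s['time_s'],s['position'],R.from_rotvec(s['tool_rot']).as_matrix()[:,0],s['contact_force'],s['grip_width'])
E
python3 shot.py w1
```

```text
1.4 [0.3434 0.244  0.2306] [0.256  0.9667 0.0003] [ 0.0876  0.6501 -0.6376] 0.04369501870279835
```

View pics/w1_x.png

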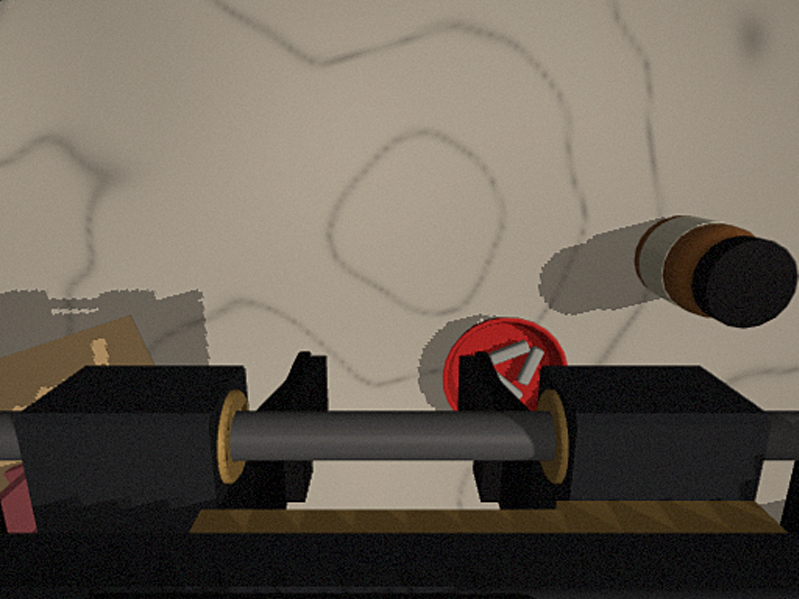

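Call:
{"op": "arm_command", "data": {
  "plan": [0,0.3,0,0,0,0.6,0,0,0,0.9,0,0,0,1,0,0,0,1,0,0]
}}

```text
time_s: 1.87
position: [0.4414, 0.2216, 0.23]
tool_rot: [2.486, 1.919, -0.001]
contact_force: [-0.2, -0.2, 0.1]
grip_width: 0.0438
```

Call:
{"op": "arm_command", "data": {
  "plan": [0,0.3,0,0,0,0.6,0,0,0,0.9,0,0,0,1,0,0,0,1,0,0]
}}

```text
time_s: 2.28
position: [0.5373, 0.1966, 0.2298]
tool_rot: [2.486, 1.92, -0.002]
contact_force: [-1.0, -0.0, 0.7]
grip_width: 0.0436
```

Call:
{"op": "arm_command", "data": {
  "plan": [0.1,0.3,0,0,0.2,0.6,0,0,0.2,0.9,0,0,0.2,0.9,0,0,0.2,0.9,0,0]
}}

```text
time_s: 2.7
position: [0.6281, 0.194, 0.2295]
tool_rot: [-2.484, -1.921, 0.003]
contact_force: [-0.7, 0.0, -0.1]
grip_width: 0.0436
```

```bash
python3 shot.py w2
```

```text
2.7 [0.6281 0.194  0.2295] [ 0.2517  0.9678 -0.0007] [-0.739   0.0418 -0.0526] 0.04357264046123939
```

View pics/w2_x.png

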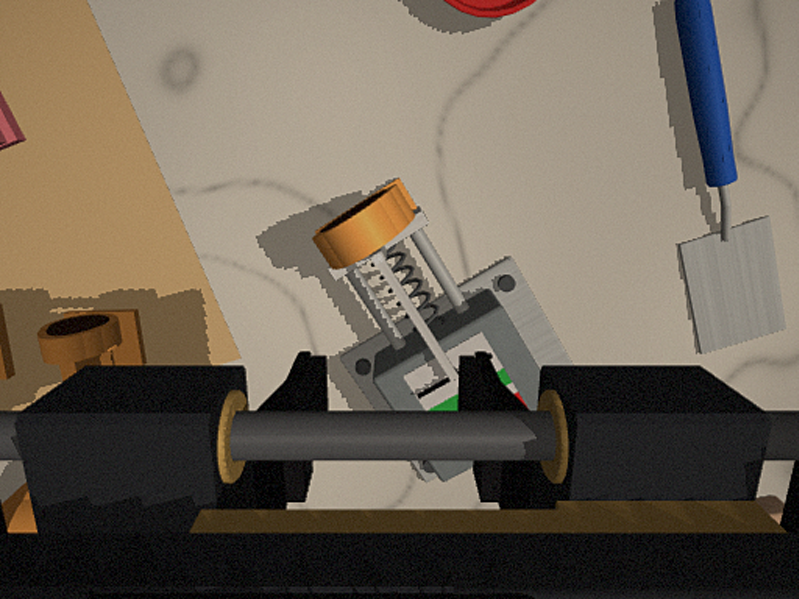

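```bash
python3 - <<'E'
import cv2
im=cv2.imread("pics/w2.png")
c=im[105:235,190:360]; cv2.imwrite("pics/w2_c.png",cv2.resize(c,None,fx=4.6,fy=4.6,interpolation=cv2.INTER_CUBIC))
E
```

```text
(no output)
```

View pics/w2_c.png

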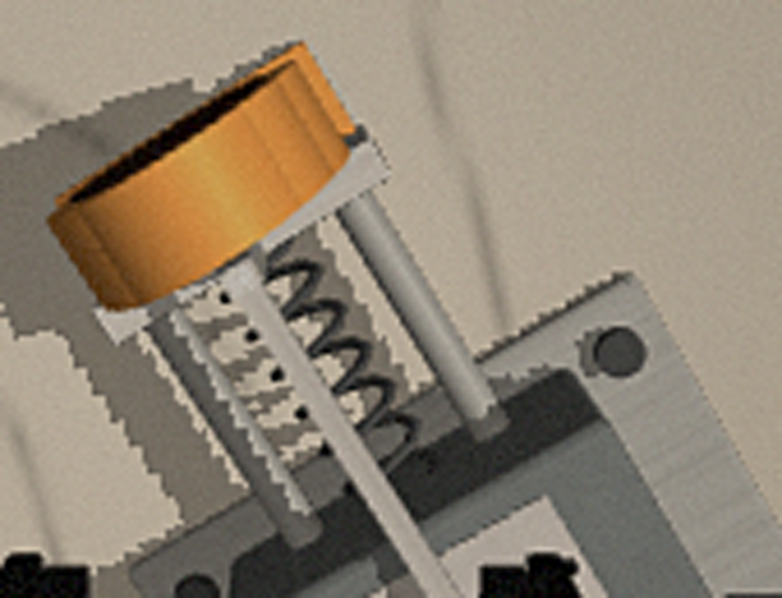

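```bash
python3 - <<'E'
from h import *; import pickle
np.set_printoptions(precision=4,suppress=True)
C=cam('wrist',pickle.load(open('pics/w2.pkl','rb')))
cr=lambda *p:(np.array(p)+.5)/4.6-.5+np.array([190,105])
def yaw(P): d=P[1]-P[0]; return np.degrees(np.arctan2(d[1],d[0]))
F=onz(C,cr((298,42),(358,130),(50,215)),.01); print('foot R front, back; left',F,yaw(F[:2]))
print('left at z .045', onz(C,cr((50,215)),.045), 'face edge yaw', yaw(onz(C,cr((50,215),(298,42)),.02))+90)
P=onz(C,cr((632,275),(130,570),(710,590)),.004);print('plate front edge',P,yaw(P[:2]),yaw(P[[0,2]]),'mid',P[:2].mean(0))
for z in (.04,.055,.06):
  P=onz(C,cr((235,275),(445,595)),z);print('stem',z,P,yaw(P))
P=onz(C,cr((355,200),(488,425)),.03);print('rodR',P,yaw(P));P2=onz(C,cr((170,310),(305,535)),.03);print('rodL',P2,yaw(P2),(P+P2)/2)
P=onz(C,cr((100,318),(388,172)),.03);print('crossplate',P,yaw(P),P.mean(0))
P=onz(C,cr((610,420),(400,545)),.056);print('housing front top',P,yaw(P))
E
```

```text
foot R front, back; left [[0.5759 0.2101 0.01  ]
 [0.5991 0.2188 0.01  ]
 [0.6003 0.1424 0.01  ]] 20.557951215415002
left at z .045 [[0.5962 0.1489 0.045 ]] face edge yaw 199.82274050661567
plate front edge [[0.651  0.2758 0.004 ]
 [0.6951 0.1346 0.004 ]
 [0.7382 0.2796 0.004 ]] -72.69150590074663 2.432715698886928 mid [0.673  0.2052 0.004 ]
stem 0.04 [[0.62   0.184  0.04  ]
 [0.7067 0.2123 0.04  ]] 18.04391769809798
stem 0.055 [[0.6173 0.1853 0.055 ]
 [0.7001 0.2122 0.055 ]] 18.04391769809798
stem 0.06 [[0.6164 0.1857 0.06  ]
 [0.698  0.2122 0.06  ]] 18.043917698097978
rodR [[0.612  0.214  0.03  ]
 [0.6715 0.2317 0.03  ]] 16.565621872876598
rodL [[0.626  0.1666 0.03  ]
 [0.6874 0.1831 0.03  ]] 15.090625826528868 [[0.619  0.1903 0.03  ]
 [0.6795 0.2074 0.03  ]]
crossplate [[0.6238 0.1504 0.03  ]
 [0.6077 0.2227 0.03  ]] 102.57958555490309 [0.6157 0.1866 0.03  ]
housing front top [[0.6686 0.2563 0.056 ]
 [0.6855 0.2052 0.056 ]] -71.71476110150981
```

Call:
{"op": "arm_command", "data": {
  "plan": [-0.3,0.2,0,0,-0.6,0.3,0,0,-0.9,0.4,0,0,-1,0.4,0,0,-1,0.4,0,0]
}}

```text
time_s: 3.17
position: [0.6411, 0.0833, 0.2315]
tool_rot: [-2.489, -1.916, -0.001]
contact_force: [-0.1, -0.1, -0.2]
grip_width: 0.0433
```

Call:
{"op": "arm_command", "data": {
  "plan": [-0.3,0.2,0,0,-0.6,0.3,0,0,-0.9,0.4,0,0,-1,0.4,0,0,-1,0.4,0,0]
}}

```text
time_s: 3.58
position: [0.6549, -0.0226, 0.231]
tool_rot: [-2.488, -1.917, -0.0]
contact_force: [0.1, 0.4, 0.0]
grip_width: 0.0435
```

Call:
{"op": "arm_command", "data": {
  "plan": [-0.3,0.2,0,0,-0.6,0.3,0,0,-0.9,0.4,0,0,-1,0.4,0,0,-1,0.4,0,0]
}}

```text
time_s: 4.0
position: [0.6687, -0.1287, 0.2307]
tool_rot: [-2.488, -1.918, -0.0]
contact_force: [-0.9, 0.2, 0.7]
grip_width: 0.0439
```

```bash
python3 shot.py w3
```

```text
4.0 [ 0.6687 -0.1287  0.2307] [0.2543 0.9671 0.0001] [-0.8525  0.199   0.7119] 0.04389141887200379
```

View pics/w3_x.png

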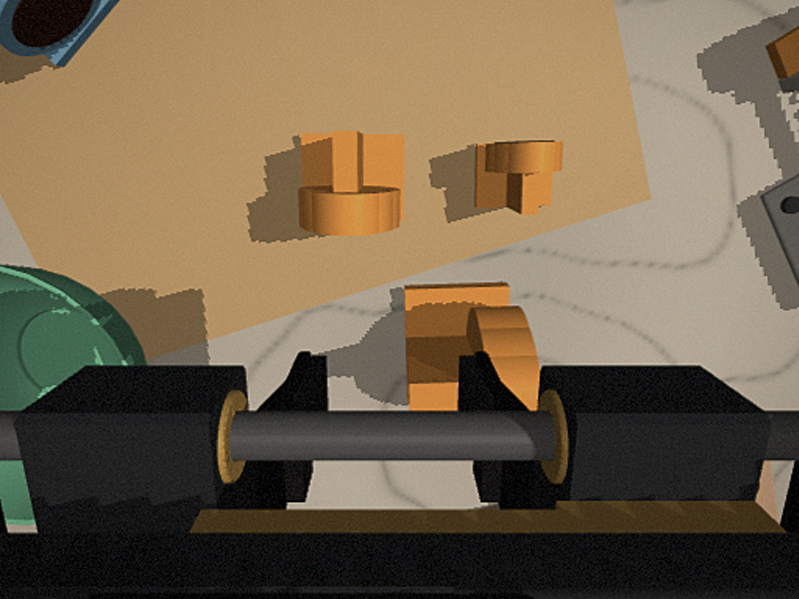

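```bash
python3 - <<'E'
import cv2
im=cv2.imread("pics/w3.png")
c=im[75:160,180:270]; cv2.imwrite("pics/w3_c.png",cv2.resize(c,None,fx=7,fy=7,interpolation=cv2.INTER_CUBIC))
E
```

```text
(no output)
```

View pics/w3_c.png

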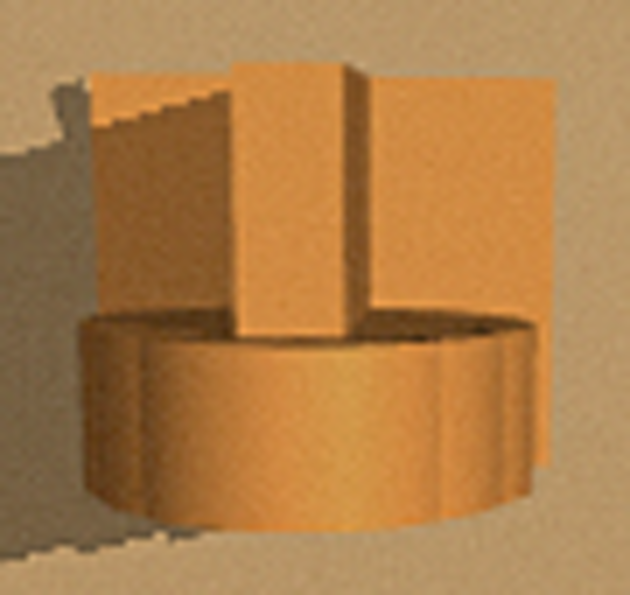

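```bash
python3 - <<'E'
from h import *; import pickle
np.set_printoptions(precision=4,suppress=True)
s=pickle.load(open('pics/w3.pkl','rb'));C=cam('wrist',s)
cr=lambda *p:(np.array(p)+.5)/7-.5+np.array([180,75])
a=lambda d: np.degrees(np.arctan2(d[1],d[0]))
r=onz(C,cr((230,63),(345,63),(349,335),(236,337)),.072);print('rib',r,np.linalg.norm(r[1]-r[0]),np.linalg.norm(r[3]-r[0]),a(r[1]-r[0])-90,a(r[3]-r[0]),a(r[2]-r[1]),'mid back',(r[0]+r[1])/2,'mean',r.mean(0))
f=onz(C,cr((90,73),(555,78)),.01);print('foot',f,np.linalg.norm(f[1]-f[0]),a(f[1]-f[0])-90,f.mean(0))
g=onz(C,cr((555,78),(549,465)),.01);print(g,np.linalg.norm(g[1]-g[0]),a(g[1]-g[0]))
m=f.mean(0); 
for y in (-13.5,):
  yy=np.radians(y);x=np.array([np.cos(yy),np.sin(yy),0]);G=m+.017*x;print('grip from foot',G,'from rib',(r[0]+r[1])/2+.017*x)
T=R.from_rotvec(s['tool_rot']).as_matrix();print('tool yaw of x',a(T[:,0])-90)
print('rel', T.T@(G-s['position']))
E
```

```text
rib [[ 0.5796 -0.1412  0.072 ]
 [ 0.5832 -0.1273  0.072 ]
 [ 0.6156 -0.1358  0.072 ]
 [ 0.6122 -0.15    0.072 ]] 0.014393942890418556 0.03371420139120134 -14.622727637568161 -15.095578982086678 -14.773549087526089 mid back [ 0.5814 -0.1342  0.072 ] mean [ 0.5976 -0.1386  0.072 ]
foot [[ 0.5721 -0.168   0.01  ]
 [ 0.5904 -0.1006  0.01  ]] 0.06982088501933277 -15.211215899426549 [ 0.5813 -0.1343  0.01  ]
[[ 0.5904 -0.1006  0.01  ]
 [ 0.6464 -0.1158  0.01  ]] 0.057986924810526565 -15.209930881967061
grip from foot [ 0.5978 -0.1383  0.01  ] from rib [ 0.5979 -0.1382  0.072 ]
tool yaw of x -14.73001197237167
rel [-0.0274 -0.0661  0.2207]
```

Middle half confirmed: foot 69.8 × 58.0 mm, rib 14.4 × 33.7 mm. The grip point is (0.5977, -0.1387) at yaw -15°, and the tool is already at -14.7°.

Call:
{"op": "arm_command", "data": {
  "plan": [-0.1,-0.3,0.1,0,-0.2,-0.6,0.3,0,-0.28,-0.66,0.4,0,-0.28,-0.66,0.5,0,-0.28,-0.66,0.5,0]
}}

```text
time_s: 4.47
position: [0.5984, -0.1347, 0.1791]
tool_rot: [-2.48, -1.924, -0.0]
contact_force: [0.5, 0.4, -0.1]
grip_width: 0.0432
```

Call:
{"op": "arm_command", "data": {
  "plan": [0,0,0.2,0,0,0,0.4,0,0,0,0.6,0,0,0,0.8,0,0,0,0.8,0]
}}

```text
time_s: 4.88
position: [0.5983, -0.1352, 0.0973]
tool_rot: [-2.48, -1.923, 0.004]
contact_force: [-0.2, 0.8, -1.0]
grip_width: 0.0433
```

```bash
python3 shot.py w4
```

```text
4.8833 [ 0.5983 -0.1352  0.0973] [0.2489 0.9685 0.0001] [-0.2186  0.8427 -1.0155] 0.043331855417789986
```

View pics/w4_x.png

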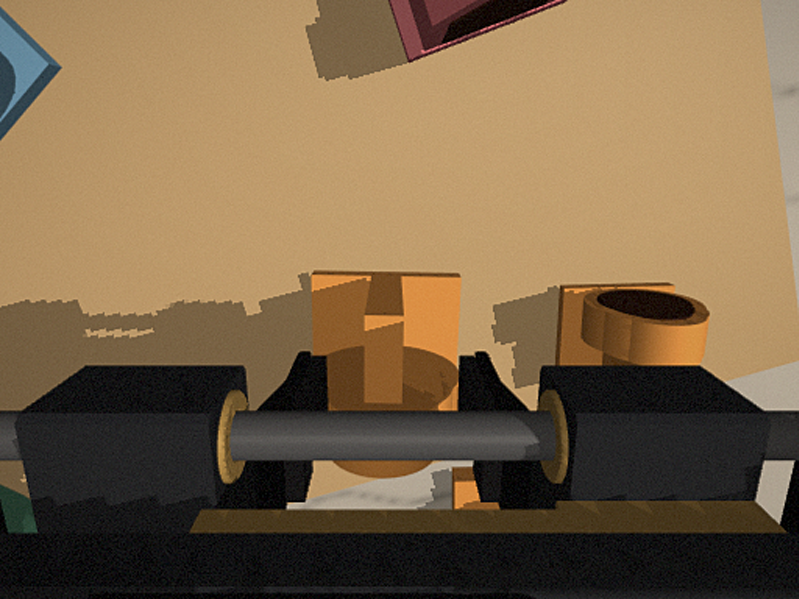

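Call:
{"op": "arm_command", "data": {
  "plan": [-0.035,0,0.1,0,-0.035,0,0.25,0,-0.035,0,0.4,0,-0.035,0,0.55,0,-0.035,0,0.58,0]
}}

```text
time_s: 5.35
position: [0.5975, -0.1411, 0.0413]
tool_rot: [-2.484, -1.921, 0.001]
contact_force: [-0.4, 0.9, -0.3]
grip_width: 0.0438
```

Call:
{"op": "arm_command", "data": {
  "plan": [0,0,0,0,0,0,0,0,0,0,0,0,0,0,0,0,0,0,0,0],
  "fingers": -1,
  "grip_force": 40
}}

```text
time_s: 5.77
position: [0.5981, -0.1416, 0.0434]
tool_rot: [2.485, 1.921, 0.002]
contact_force: [0.3, 1.7, 1.4]
grip_width: 0.018
```

Call:
{"op": "arm_command", "data": {
  "plan": [0,0,0,0,0,0,0,0,0,0,0,0,0,0,0,0,0,0,0,0]
}}

```text
time_s: 6.18
position: [0.5981, -0.1412, 0.0433]
tool_rot: [2.485, 1.922, 0.002]
contact_force: [-0.9, 1.5, 5.7]
grip_width: 0.0135
```

```bash
python3 shot.py w5
```

```text
6.1833 [ 0.5981 -0.1412  0.0433] [0.2517 0.9678 0.0009] [-0.8534  1.4728  5.6766] 0.01348905570583062
```

View pics/w5_x.png

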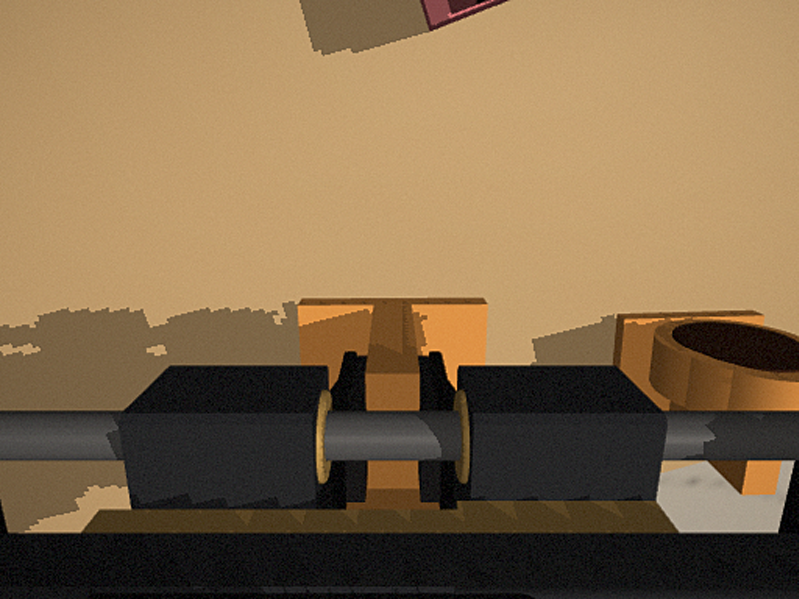

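Call:
{"op": "arm_command", "data": {
  "plan": [0,0,-0.15,0,0,0,-0.35,0,0,0,-0.6,0,0,0,-0.85,0,0,0,-1,0]
}}

```text
time_s: 6.65
position: [0.5978, -0.1421, 0.1447]
tool_rot: [2.485, 1.92, 0.001]
contact_force: [0.5, -0.7, -3.3]
grip_width: 0.0137
```

```bash
python3 shot.py w6; python3 - <<'E'
from h import *
s=observe();T=R.from_rotvec(s['tool_rot']).as_matrix();a=np.radians(17.8);g=np.array([.585,.1767,.15])-.091*np.array([np.cos(a),np.sin(a),0])
print(g,T.T@(g-s['position']))
E
```

```text
6.65 [ 0.5978 -0.1421  0.1447] [ 0.2525  0.9676 -0.    ] [ 0.5062 -0.6932 -3.2824] 0.013685744429879057
[0.49835623 0.14888173 0.15      ] [ 0.25650311 -0.17096634 -0.003642  ]
```

View pics/w6_x.png

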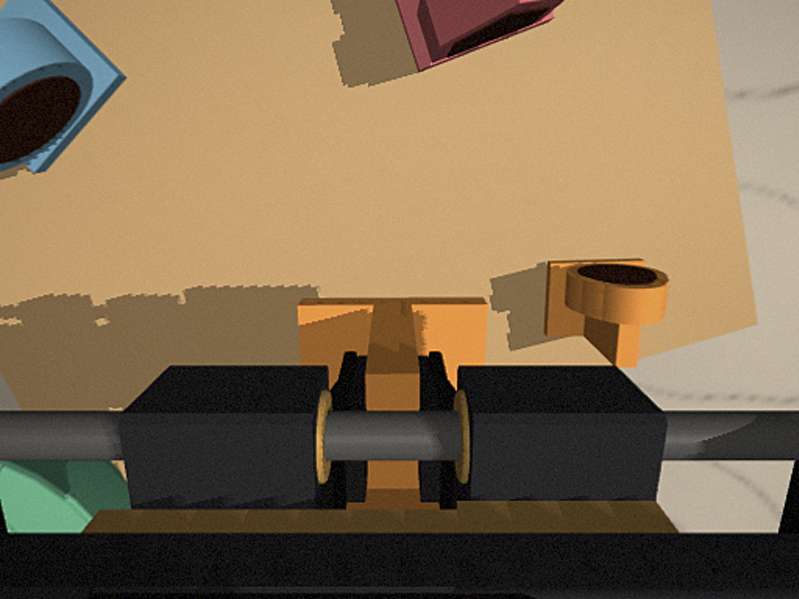

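Call:
{"op": "arm_command", "data": {
  "plan": [0.15,-0.1,0,0,0.4,-0.25,0,0,0.65,-0.4,0,0,0.9,-0.55,0,0,1,-0.6,0,0]
}}

```text
time_s: 7.12
position: [0.563, -0.0252, 0.1411]
tool_rot: [-2.479, -1.924, 0.001]
contact_force: [1.5, 1.1, -3.3]
grip_width: 0.0137
```

Call:
{"op": "arm_command", "data": {
  "plan": [0.25,-0.15,0,0,0.5,-0.3,0,0,0.75,-0.5,0,0,0.9,-0.6,0,0,1,-0.7,0,0]
}}

```text
time_s: 7.53
position: [0.5211, 0.0868, 0.1415]
tool_rot: [-2.483, -1.924, 0.002]
contact_force: [0.1, 0.5, -2.3]
grip_width: 0.0141
```

Call:
{"op": "arm_command", "data": {
  "plan": [0.15,-0.1,0,-0.07,0.3,-0.2,0,-0.14,0.45,-0.3,0,-0.21,0.56,-0.4,0,-0.28,0.56,-0.4,0,-0.35]
}}

```text
time_s: 7.95
position: [0.4958, 0.1518, 0.1414]
tool_rot: [-1.858, -2.531, 0.001]
contact_force: [0.8, -0.2, -3.2]
grip_width: 0.0141
```

Call:
{"op": "arm_command", "data": {
  "plan": [0,0,0,-0.014,0,0,0,-0.014,0,0,0,-0.014,0,0,0,-0.014,0,0,0,-0.014]
}}

```text
time_s: 8.37
position: [0.4977, 0.1484, 0.1424]
tool_rot: [-1.846, -2.542, 0.0]
contact_force: [0.2, 0.2, -2.5]
grip_width: 0.0138
```

```bash
python3 shot.py w7; python3 - <<'E'
from h import *
s=observe();T=R.from_rotvec(s['tool_rot']).as_matrix();a=np.radians(17.8);g=np.array([.585,.1767,.15])-.091*np.array([np.cos(a),np.sin(a),0])
print(g,T.T@(g-s['position']),'yaw',np.degrees(np.arctan2(T[1,0],T[0,0]))-90,T[:,2])
cv2.imwrite('pics/t7.png',cv2.resize(camera('top')[90:230,140:320,::-1],None,fx=4.2,fy=4.2,interpolation=cv2.INTER_CUBIC))
E
```

```text
8.3667 [0.4977 0.1484 0.1424] [-0.3092  0.951  -0.0001] [ 0.1652  0.2228 -2.5434] 0.013846521388982957
[0.49835623 0.14888173 0.15      ] [ 0.00013576  0.0007235  -0.00755128] yaw 18.045410990187605 [-3.42964270e-05 -5.52769897e-05 -9.99999998e-01]
```

View pics/w7_x.png

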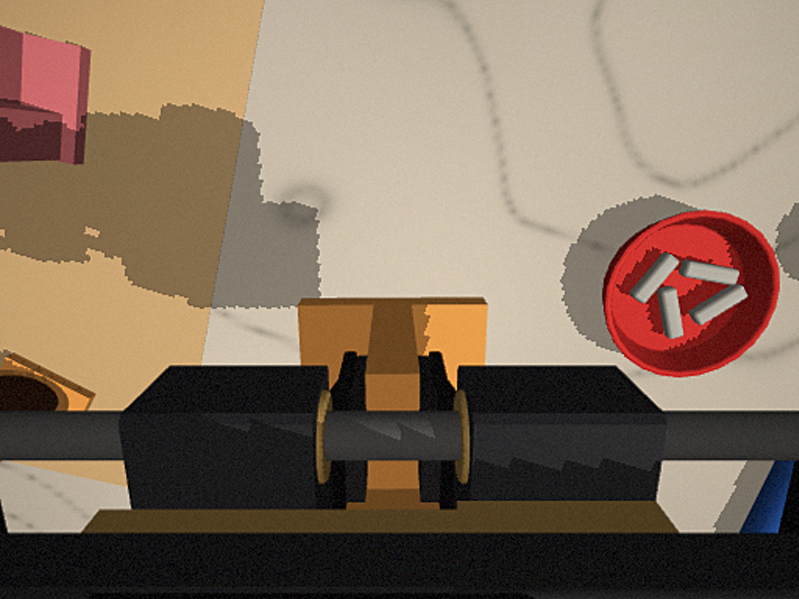

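View pics/t7.png

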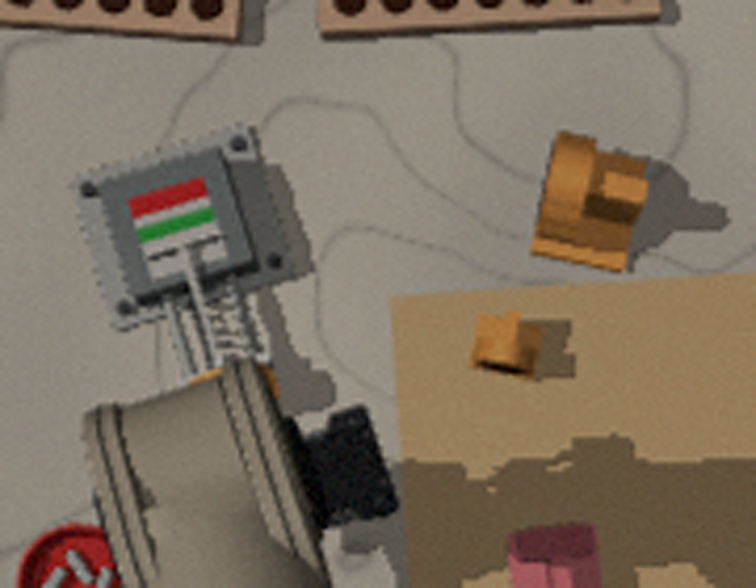

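Call:
{"op": "arm_command", "data": {
  "plan": [0,0,0.2,0,0,0,0.4,0,0,0,0.6,0,0,0,0.8,0,0,0,0.9,0]
}}

```text
time_s: 8.88
position: [0.4965, 0.1484, 0.0504]
tool_rot: [-1.843, -2.543, 0.004]
contact_force: [0.8, -0.0, -3.1]
grip_width: 0.0136
```

```bash
python3 shot.py w8; python3 - <<'E'
from h import *; import pickle
np.set_printoptions(precision=4,suppress=True)
s=pickle.load(open('pics/w8.pkl','rb'));C=cam('wrist',s);print(s['joint_pos'])
T=R.from_rotvec(s['tool_rot']).as_matrix();print('yaw',np.degrees(np.arctan2(T[1,0],T[0,0]))-90)
f=onz(C,np.array([(299,298),(487,298)])/1.56,s['position'][2]-.033);print('foot back tool',(f-s['position'])@T, f.mean(0))
im=camera('side');cv2.imwrite('pics/s8.png',cv2.resize(im[120:230,160:310,::-1],None,fx=5,fy=5,interpolation=cv2.INTER_CUBIC))
E
```

```text
8.8833 [0.4965 0.1484 0.0504] [-0.3111  0.9504 -0.0003] [ 0.7937 -0.0439 -3.1467] 0.01362873677593984
[-0.6474  0.2882  0.3045  1.9466 -0.1066  0.9247  1.597 ]
yaw 18.125666629606258
foot back tool [[-0.0353 -0.0212  0.0331]
 [ 0.0336 -0.0213  0.033 ]] [0.4765 0.141  0.0174]
```

View pics/s8.png

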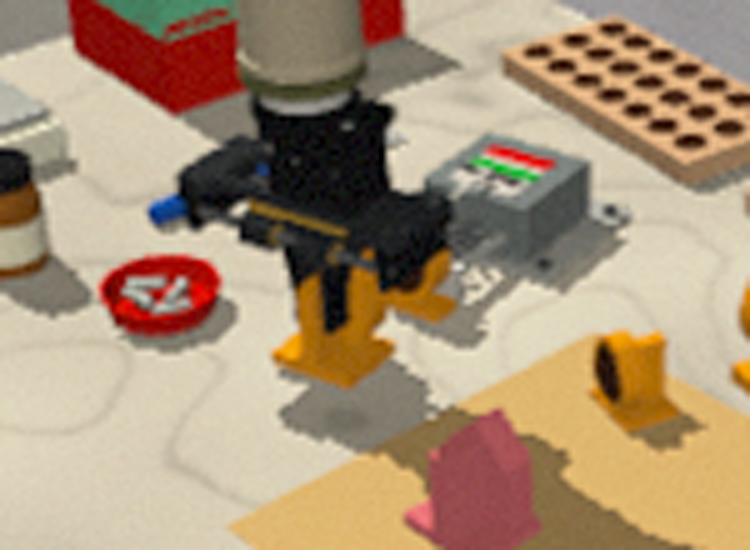

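View pics/w8_x.png

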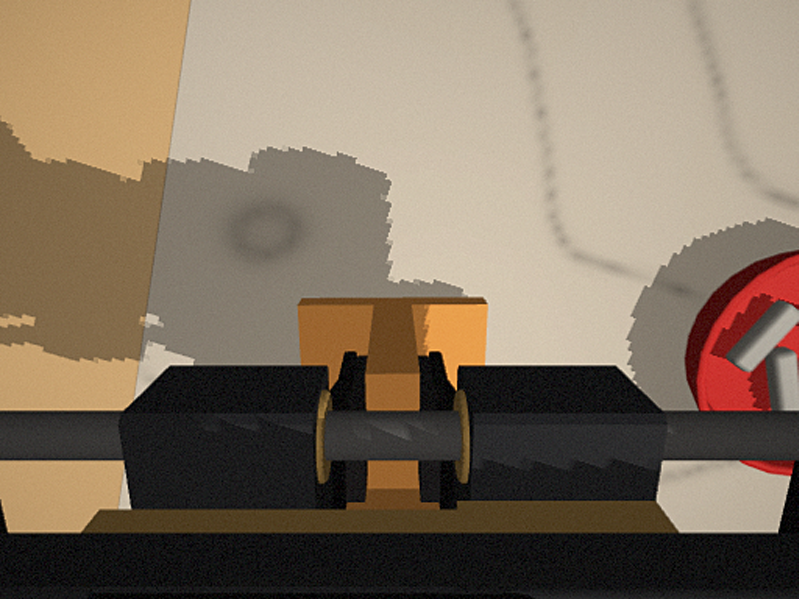

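Call:
{"op": "arm_command", "data": {
  "plan": [0,0,0.02,0,0,0,0.04,0,0,0,0.06,0,0,0,0.07,0,0,0,0.07,0]
}}

```text
time_s: 9.4
position: [0.4978, 0.149, 0.0458]
tool_rot: [1.843, 2.544, 0.001]
contact_force: [0.9, 0.4, -3.4]
grip_width: 0.0137
```

Call:
{"op": "arm_command", "data": {
  "plan": [0,0,0,0,0,0,0,0,0,0,0,0,0,0,0,0,0,0,0,0]
}}

```text
time_s: 9.82
position: [0.4976, 0.1489, 0.0456]
tool_rot: [-1.843, -2.544, -0.0]
contact_force: [0.5, -0.4, -3.5]
grip_width: 0.0137
```

Call:
{"op": "arm_command", "data": {
  "plan": [0,0,0.01,0,0,0,0.02,0,0,0,0.02,0,0,0,0.02,0,0,0,0.02,0]
}}

```text
time_s: 10.23
position: [0.4975, 0.1489, 0.0435]
tool_rot: [-1.843, -2.544, 0.0]
contact_force: [-0.4, -0.1, -3.1]
grip_width: 0.0134
```

Call:
{"op": "arm_command", "data": {
  "plan": [0,0,0.01,0,0,0,0.01,0,0,0,0.01,0,0,0,0.01,0,0,0,0.01,0]
}}

```text
time_s: 10.65
position: [0.4976, 0.1489, 0.0432]
tool_rot: [-1.843, -2.544, -0.0]
contact_force: [-4.6, -1.9, 7.2]
grip_width: 0.0135
```

Call:
{"op": "arm_command", "data": {
  "plan": [0,0,-0.01,0,0,0.1,-0.01,0,0,0.2,-0.01,0,0,0.3,-0.01,0,0,0.4,-0.01,0]
}}

```text
time_s: 11.07
position: [0.536, 0.1616, 0.0434]
tool_rot: [-1.843, -2.544, -0.0]
contact_force: [-0.4, 0.5, -2.6]
grip_width: 0.0137
```

```bash
cat > look.py <<'E'
from h import *; import sys
np.set_printoptions(precision=4,suppress=True)
n=sys.argv[1];s=observe();T=R.from_rotvec(s['tool_rot']).as_matrix();a=np.radians(17.8);u=np.array([np.cos(a),np.sin(a),0]);v=np.array([-u[1],u[0],0])
d=np.array([.585,.1767,0])-s['position'];print(s['time_s'],s['position'],s['contact_force'],'to mate',d@u,d@v,'yaw',np.degrees(np.arctan2(T[1,0],T[0,0]))-90,'F along',s['contact_force']@u,'M',s['torque'])
t=camera('top')[:,:,::-1];c=camera('side')[:,:,::-1]
cv2.imwrite(f'pics/st{n}.png',t);cv2.imwrite(f'pics/ss{n}.png',c)
a=cv2.resize(t[110:210,145:235],None,fx=4.4,fy=4.4,interpolation=cv2.INTER_CUBIC);b=cv2.resize(c[140:220,205:295],None,fx=4.4,fy=5.5,interpolation=cv2.INTER_CUBIC)
cv2.imwrite(f'pics/k{n}.png',np.hstack([a,b]))
E
python3 look.py 1
```

```text
11.0667 [0.536  0.1616 0.0434] [-0.4279  0.4869 -2.6132] to mate 0.051285310976511136 -0.0005930752560201342 yaw 18.168005757240508 F along -0.2585560861104918 M [0.0688 0.021  0.0265]
```

View pics/k1.png

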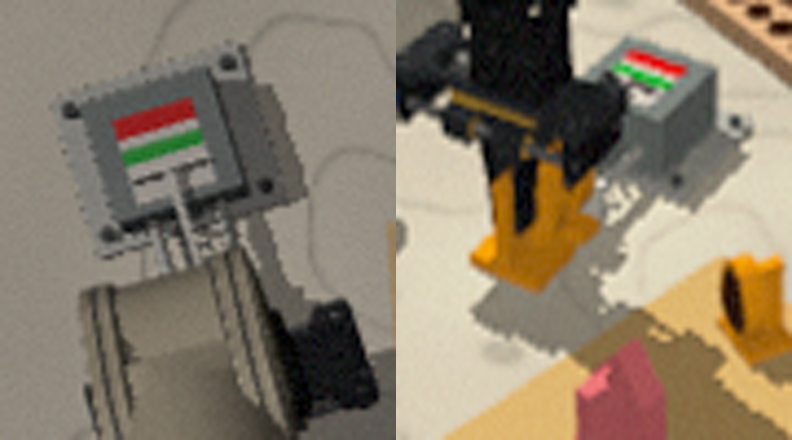

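```bash
python3 - <<'E'
import cv2
im=cv2.imread("pics/ss1.png")
c=im[160:210,215:265]; cv2.imwrite("pics/ss1_c.png",cv2.resize(c,None,fx=12,fy=12,interpolation=cv2.INTER_CUBIC))
E
```

```text
(no output)
```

View pics/ss1_c.png

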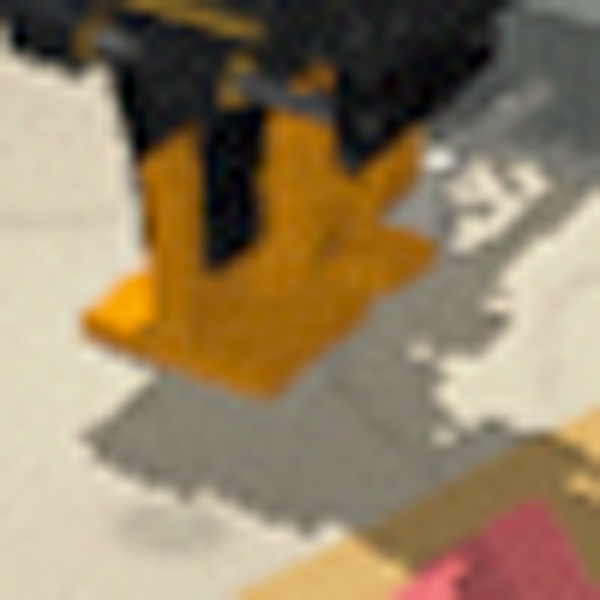

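Call:
{"op": "arm_command", "data": {
  "plan": [0,0.02,0.005,0,0,0.04,0.005,0,0,0.06,0.005,0,0,0.08,0.005,0,0,0.1,0.005,0]
}}

```text
time_s: 11.58
position: [0.5448, 0.1644, 0.0433]
tool_rot: [-1.843, -2.544, 0.0]
contact_force: [-5.2, -1.1, 5.7]
grip_width: 0.0139
```

Call:
{"op": "arm_command", "data": {
  "plan": [0,0.01,0,0,0,0.02,0,0,0,0.03,0,0,0,0.04,0,0,0,0.05,0,0]
}}

```text
time_s: 12.0
position: [0.5494, 0.1659, 0.0433]
tool_rot: [-1.843, -2.543, 0.001]
contact_force: [-6.6, -1.9, 8.4]
grip_width: 0.0139
```

```bash
python3 look.py 2;python3 - <<'E'
import cv2
im=cv2.imread("pics/ss2.png")
c=im[160:210,215:265]; cv2.imwrite("pics/ss2_c.png",cv2.resize(c,None,fx=12,fy=12,interpolation=cv2.INTER_CUBIC))
E
```

```text
12.0 [0.5494 0.1659 0.0433] [-6.5905 -1.9066  8.3834] to mate 0.03716344623281958 -0.0005991126690454786 yaw 18.153798343968987 F along -6.857826544170701 M [-0.3935  1.5849 -0.0435]
```

View pics/k2.png

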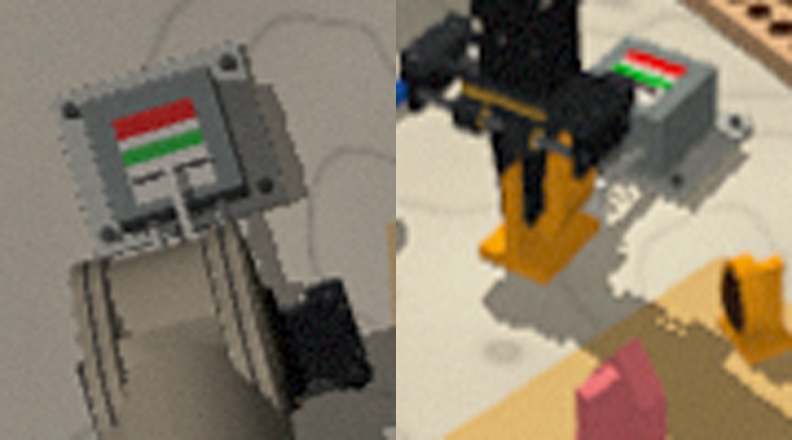

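View pics/ss2_c.png

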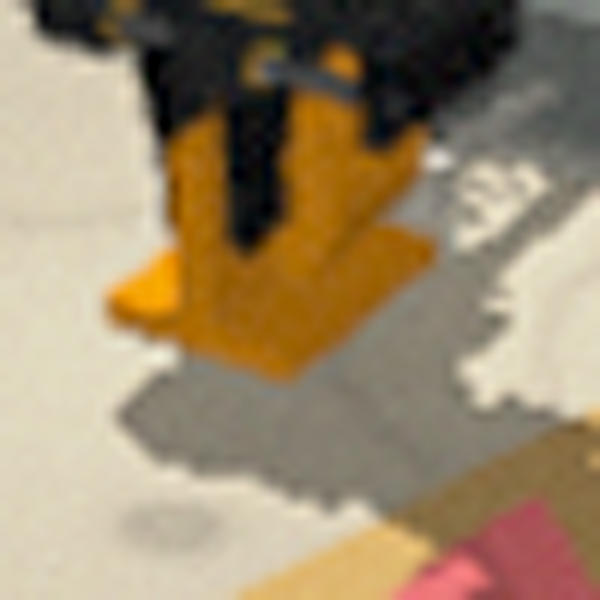

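Call:
{"op": "arm_command", "data": {
  "plan": [0,0.02,-0.004,0,0,0.04,-0.004,0,0,0.06,-0.004,0,0,0.08,-0.004,0,0,0.1,-0.004,0]
}}

```text
time_s: 12.52
position: [0.558, 0.1687, 0.0434]
tool_rot: [-1.842, -2.542, 0.004]
contact_force: [-13.3, -3.2, 11.3]
grip_width: 0.0137
```

```bash
python3 look.py 3;python3 - <<'E'
import cv2
im=cv2.imread("pics/ss3.png")
c=im[160:210,215:265]; cv2.imwrite("pics/ss3_c.png",cv2.resize(c,None,fx=12,fy=12,interpolation=cv2.INTER_CUBIC))
E
```

```text
12.5167 [0.558  0.1687 0.0434] [-13.2723  -3.163   11.2769] to mate 0.0281914741857031 -0.0006148936368219868 yaw 18.139397912951807 F along -13.60386552951689 M [-0.7632  2.7203 -0.1551]
```

View pics/k3.png

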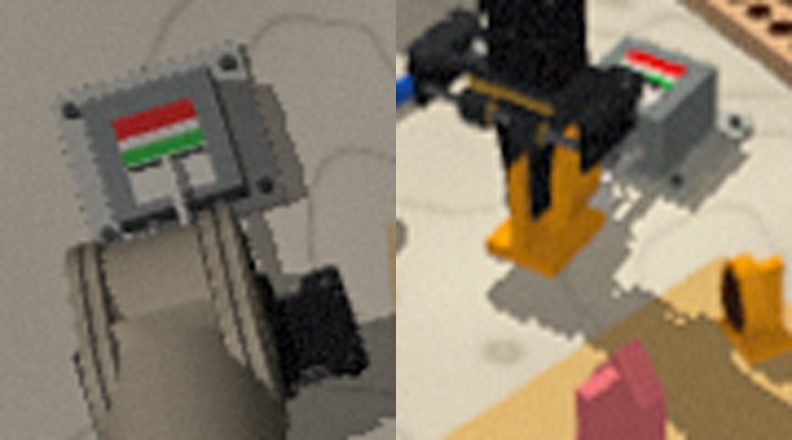

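View pics/ss3_c.png

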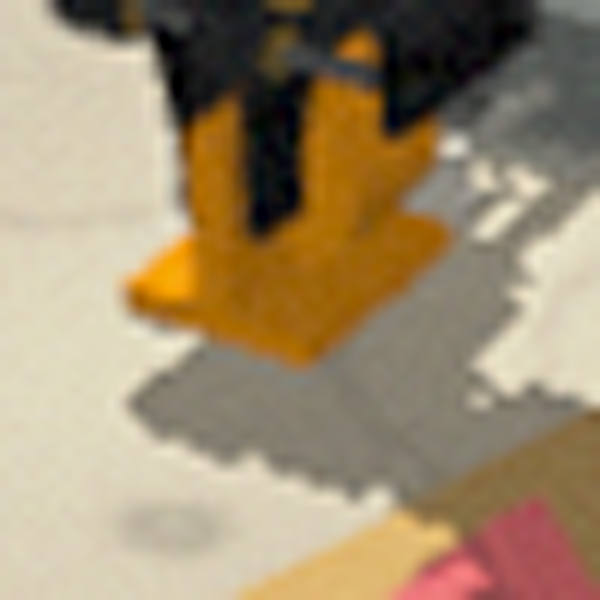

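Call:
{"op": "arm_command", "data": {
  "plan": [0,0.02,-0.006,0,0,0.04,-0.006,0,0,0.06,-0.006,0,0,0.08,-0.006,0,0,0.08,-0.006,0]
}}

```text
time_s: 13.03
position: [0.5649, 0.1709, 0.0434]
tool_rot: [-1.842, -2.541, 0.006]
contact_force: [-11.9, -3.4, 8.6]
grip_width: 0.0137
```

```bash
python3 look.py 4;python3 - <<'E'
import cv2,numpy as np
a=cv2.imread("pics/ss4.png")[160:210,215:265];b=cv2.imread("pics/st4.png")[125:165,160:200]
cv2.imwrite("pics/x4.png",np.hstack([cv2.resize(a,(390,390),interpolation=cv2.INTER_CUBIC),cv2.resize(b,(390,390),interpolation=cv2.INTER_CUBIC)]))
E
```

```text
13.0333 [0.5649 0.1709 0.0434] [-11.9304  -3.3765   8.5805] to mate 0.020861352352954943 -0.0006327090372674452 yaw 18.133985468553377 F along -12.391492227768392 M [-0.7107  2.5331 -0.2416]
```

View pics/x4.png

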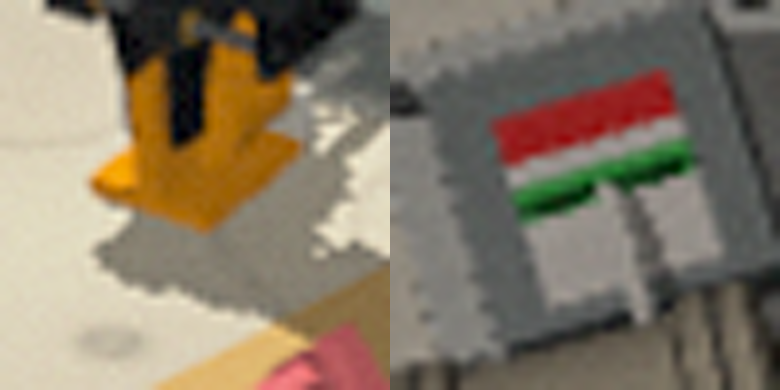

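Call:
{"op": "arm_command", "data": {
  "plan": [0,0.01,-0.004,0,0,0.02,-0.004,0,0,0.03,-0.004,0,0,0.03,-0.004,0,0,0.03,-0.004,0]
}}

```text
time_s: 13.55
position: [0.5672, 0.1716, 0.0434]
tool_rot: [-1.842, -2.541, 0.007]
contact_force: [-13.1, -5.0, 6.5]
grip_width: 0.0135
```

```bash
python3 look.py 5;python3 - <<'E'
import cv2,numpy as np
a=cv2.imread("pics/ss5.png")[160:210,215:265];b=cv2.imread("pics/st5.png")[125:165,160:200]
cv2.imwrite("pics/x5.png",np.hstack([cv2.resize(a,(390,390),interpolation=cv2.INTER_CUBIC),cv2.resize(b,(390,390),interpolation=cv2.INTER_CUBIC)]))
E
```

```text
13.55 [0.5672 0.1716 0.0434] [-13.116   -4.9908   6.4942] to mate 0.018501444167195225 -0.0006032119282693364 yaw 18.1294107133656 F along -14.01378263315598 M [-0.7796  2.7962 -0.202 ]
```

View pics/x5.png

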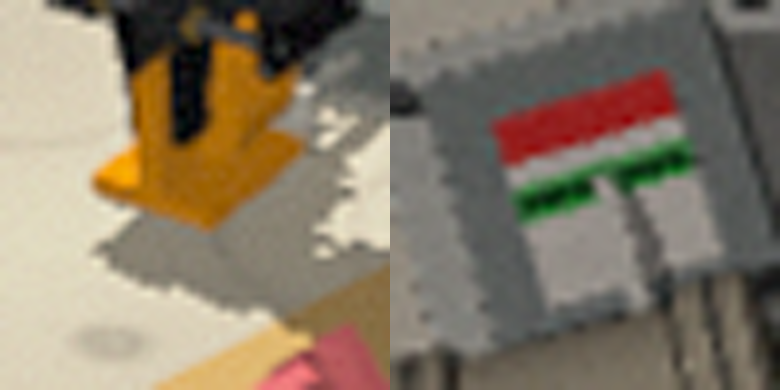

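```bash
python3 - <<'E'
from h import *
im=cv2.imread("pics/ss5.png").astype(float)
# orange saturation; find right/lower boundary along direction perpendicular (vertical columns) 
S=im[:,:,2]-im[:,:,0]
for x in range(240,256):
    col=S[170:200,x]; 
    k=[i for i in range(len(col)-1) if col[i]>70>=col[i+1]]
    if k: i=k[-1]; print(x, round(170+i+(col[i]-70)/(col[i]-col[i+1]),2),end='; ')
E
```

```text
240 188.83; 241 189.21; 242 188.9; 243 188.06; 244 187.18; 245 186.16; 246 185.37; 247 184.78; 248 184.04; 249 183.25; 250 182.2; 251 181.19; 252 180.36; 253 179.42;
```

Call:
{"op": "arm_command", "data": {
  "plan": [0,0,0,0,0,0,0,0,0,0,0,0,0,0,0,0,0,0,0,0]
}}

```text
time_s: 14.07
position: [0.5672, 0.1716, 0.0434]
tool_rot: [-1.842, -2.541, 0.007]
contact_force: [-12.9, -3.6, 5.7]
grip_width: 0.0134
```

Call:
{"op": "arm_command", "data": {
  "plan": [0,0,0,0,0,0,0,0,0,0,0,0,0,0,0,0,0,0,0,0]
}}

```text
time_s: 14.48
position: [0.5672, 0.1716, 0.0434]
tool_rot: [-1.841, -2.541, 0.007]
contact_force: [-12.4, -3.2, 6.0]
grip_width: 0.0136
```

```bash
python3 - <<'E'
from h import *
np.set_printoptions(precision=4,suppress=True)
C=cam('side');ims=[]
for k in range(3): ims.append(camera('side')[:,:,::-1].astype(float))
im=np.mean(ims,0);S=im[:,:,2]-im[:,:,0]
y=np.radians(18.0);u=np.array([np.cos(y),np.sin(y),0]);v=np.array([-u[1],u[0],0])
for x in range(241,255):
    col=S[170:200,x];k=[i for i in range(len(col)-1) if col[i]>70>=col[i+1]]
    if k:
        i=k[-1];yy=170+i+(col[i]-70)/(col[i]-col[i+1]);P=onz(C,[x,yy],0)[0];print(x,round(yy,2),P[:2],'u',round(P@u,4),'v',round(P@v,4))
E
```

```text
241 189.22 [0.558  0.1299] u 0.5708 v -0.0489
242 188.93 [0.562  0.1291] u 0.5743 v -0.0509
243 188.08 [0.5683 0.1313] u 0.581 v -0.0508
244 187.23 [0.5746 0.1335] u 0.5877 v -0.0506
245 186.23 [0.5817 0.1365] u 0.5954 v -0.0499
246 185.38 [0.5881 0.1388] u 0.6022 v -0.0497
247 184.78 [0.5935 0.1397] u 0.6076 v -0.0506
248 184.08 [0.5993 0.1411] u 0.6136 v -0.0511
249 183.19 [0.6061 0.1436] u 0.6208 v -0.0507
250 182.17 [0.6134 0.1468] u 0.6287 v -0.0499
251 181.19 [0.6206 0.1499] u 0.6366 v -0.0492
252 180.35 [0.6273 0.1522] u 0.6436 v -0.0491
253 179.34 [0.6347 0.1554] u 0.6516 v -0.0483
```

Call:
{"op": "arm_command", "data": {
  "plan": [0,0,0,0,0,0,0,0,0,0,0,0,0,0,0,0,0,0,0,0]
}}

```text
time_s: 15.05
position: [0.5672, 0.1717, 0.0434]
tool_rot: [-1.842, -2.541, 0.007]
contact_force: [-12.9, -4.1, 6.4]
grip_width: 0.0133
```

Call:
{"op": "arm_command", "data": {
  "plan": [0,0,0,0,0,0,0,0,0,0,0,0,0,0,0,0,0,0,0,0]
}}

```text
time_s: 15.47
position: [0.5672, 0.1716, 0.0434]
tool_rot: [-1.842, -2.541, 0.007]
contact_force: [-12.9, -4.7, 6.9]
grip_width: 0.0134
```

Call:
{"op": "arm_command", "data": {
  "plan": [0,0,0,0,0,0,0,0,0,0,0,0,0,0,0,0,0,0,0,0]
}}

```text
time_s: 15.88
position: [0.5672, 0.1716, 0.0434]
tool_rot: [-1.842, -2.541, 0.007]
contact_force: [-12.0, -4.0, 6.1]
grip_width: 0.0135
```

Call:
{"op": "arm_command", "data": {
  "plan": [0,0,0,0,0,0,0,0,0,0,0,0,0,0,0,0,0,0,0,0]
}}

```text
time_s: 16.3
position: [0.5672, 0.1716, 0.0434]
tool_rot: [-1.842, -2.541, 0.007]
contact_force: [-12.5, -3.9, 5.9]
grip_width: 0.0137
```

Call:
{"op": "arm_command", "data": {
  "plan": [0,0,0,0,0,0,0,0,0,0,0,0,0,0,0,0,0,0,0,0]
}}

```text
time_s: 16.72
position: [0.5672, 0.1717, 0.0434]
tool_rot: [-1.841, -2.541, 0.007]
contact_force: [-12.1, -3.9, 6.3]
grip_width: 0.0136
```

Call:
{"op": "arm_command", "data": {
  "plan": [0,0,0,0,0,0,0,0,0,0,0,0,0,0,0,0,0,0,0,0]
}}

```text
time_s: 17.13
position: [0.5672, 0.1716, 0.0434]
tool_rot: [-1.842, -2.541, 0.007]
contact_force: [-12.9, -4.1, 6.2]
grip_width: 0.0132
```

Call:
{"op": "arm_command", "data": {
  "plan": [0,0,0,0,0,0,0,0,0,0,0,0,0,0,0,0,0,0,0,0]
}}

```text
time_s: 17.55
position: [0.5672, 0.1717, 0.0434]
tool_rot: [-1.841, -2.541, 0.007]
contact_force: [-13.1, -4.1, 6.5]
grip_width: 0.0138
```

Call:
{"op": "arm_command", "data": {
  "plan": [0,0,0,0,0,0,0,0,0,0,0,0,0,0,0,0,0,0,0,0]
}}

```text
time_s: 17.97
position: [0.5672, 0.1716, 0.0434]
tool_rot: [-1.842, -2.541, 0.007]
contact_force: [-13.2, -3.7, 6.5]
grip_width: 0.0136
```

```bash
python3 look.py 6;python3 - <<'E'
import cv2,numpy as np
a=cv2.imread("pics/ss6.png")[160:210,215:265];b=cv2.imread("pics/st6.png")[125:165,160:200]
cv2.imwrite("pics/x6.png",np.hstack([cv2.resize(a,(390,390),interpolation=cv2.INTER_CUBIC),cv2.resize(b,(390,390),interpolation=cv2.INTER_CUBIC)]))
E
```

```text
17.9667 [0.5672 0.1716 0.0434] [-13.2119  -3.7229   6.5359] to mate 0.018500243757511404 -0.0005826625871682689 yaw 18.126440600094412 F along -13.717532167473692 M [-0.7937  2.6992 -0.2282]
```

View pics/x6.png

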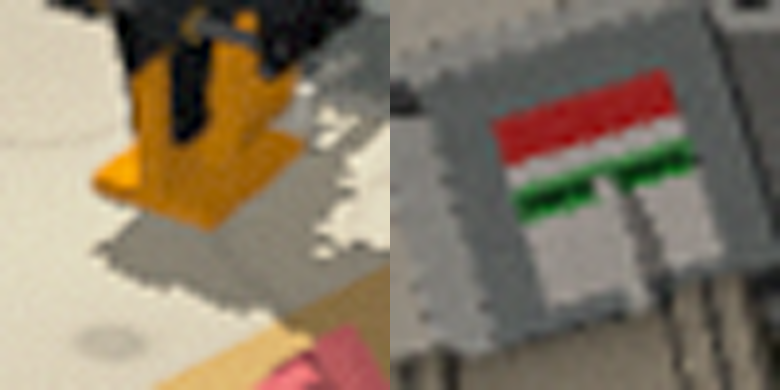

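View pics/st6.png

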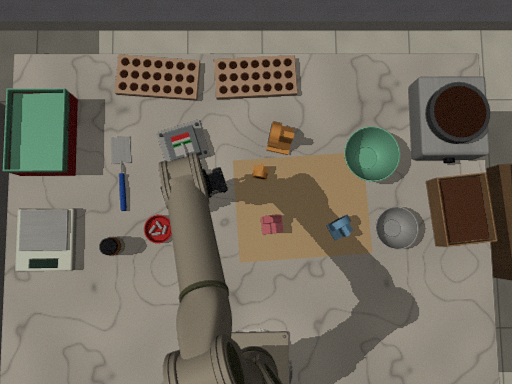

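In the last top view the pointer bar lies in the middle of the green band, around (181,143) px, with the red clear above it. Nothing else on the bench has moved, and the feet's edges run on in line in the side view. Handing in now.

```bash
python3 -c "
from plant import hand_in
print(hand_in())"
```

```text
the job is handed in; nothing more can be done
None
```

The job is handed in with the arm still holding the push. I gripped the middle-sized amber egg half by its rib and stood it on the bench square to the stand's half. Then I pushed it until the black pointer sat in the green band.

**Choice of half:** the foot measured about 70 × 58 mm and the rib 14 × 34 mm, which match the sizes given.

**Last checks:**
- **Pointer:** it sat in the middle of the green band in both top views, about 4.4 s apart, and never came near red in any picture.
- **Steadiness:** the TCP held still to 0.1 mm over that time, 18 s into the 48 s allowed.
- **Other objects:** they look unmoved in the last top view.

**What did not fully agree:**
- **Push force:** it read 12–14 N along the push, a few newtons above the roughly 9–10 N the spring should give. I put this down to bench friction, since the half is pressed down with about 6 N plus its weight.
- **Edge line-up:** in the side view the foot edges line up to about 1.5 mm, which is near the limit of what that picture can show.
- **Tilt:** the tool leaned about 0.5° under load.

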